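# Put the spice jar back and latch the rack's keeper bar

### The job

Lift the spice jar out of the basket and stand it upright in the empty bay of the spice rack, fully back against the rear rails. Then let go of it, swing the rack's keeper bar shut in front of the jars until its ball catch clicks in and holds, pressing it gently home (no more than about 12 N at the handle) rather than forcing it. Leave the other things where they are.

Things in the scene. Friction and masses are not known exactly. Their poses are not given: they have to be found in the camera images.
- jar: the loose spice jar standing in the basket: clear glass with brown filling, round, 40 mm diameter, 100 mm tall in all; the top 24 mm is a black cap of 37 mm diameter. Origin: centre of its underside, z up. About 140 g. Grip it by the cap from above.
- jar_a: an equal jar already standing in one bay of the rack; origin at the centre of its underside
- jar_b: another equal jar already standing in another bay of the rack; origin at the centre of its underside
- pad: dark round rubber pad, 1 mm thick, 37 mm diameter, on the floor of the empty bay (which bay varies). Origin: where the jar's underside centre belongs when the jar is home, touching the rear rails; axes as the rack's. A jar standing more than about 4 mm in front of it can be in the bar's way.
- rack: white wire spice rack, fixed. Origin on the worktop under the middle bay's centre; +x: its back (rear rails), -x: open front, y along the three bays (y = -50, 0, 50 mm; floor 5 mm up; 47 mm wide; dividers 35 mm high). Rear rails: two wires, top 60.5 mm up, inner face 20.5 mm behind the bay centres. Jars in it reach 105 mm up. The catch at its +y end is set anywhere over 28 mm in x: not reported.
- basket: white plastic open basket, fixed, 180 x 140 x 55 mm tall, walls and floor 5 mm; origin under its centre, x along its 180 mm side
- hinge (a point): point on the keeper bar's upright hinge axis, 53 mm above the worktop, at the -y end of the rack's front, 27.5 mm in front of the line of bay centres. The bar is a steel strip 6 mm thick, 46 to 60 mm above the worktop; 184 mm from the axis it runs over the catch: a barrel with a spring ball, and behind it an upright with the rubber stop. Site axes as the rack's.
- handle (a point): centre of the grip of the keeper bar's handle, 75 mm above the worktop, 205 mm from the hinge axis: an upright black tab at the bar's free end, 10 mm thick (across the bar), 28 mm wide (along it), 46 to 95 mm above the worktop. Site y axis: along the bar, away from the hinge; +x: the way it moves to shut.
- keeper (a joint): bar angle: 0 = along the rack's +y, grows as it swings out to the front, anticlockwise from above, to 1.65. Stays where left (about 1 N at the handle). It shuts at 0 to 0.15, depending on how the catch is set (see rack). About 0.07 before that it meets the spring ball: a bump of 4 to 9 N at the handle; past it, it snaps in and rests on a rubber stop (about 5 N per mm at the handle).
- tin: small round steel tin in the basket, 51 mm diameter, 50 mm tall, to be left in the basket
- timer: white kitchen timer of conical shape in the basket, 56 mm diameter, 54 mm tall, to be left in the basket
- mill: dark wooden pepper mill, 52 mm diameter, 120 mm tall; bystander
- mug: white mug, 82 mm diameter, 92 mm tall; bystander
- oil: green oil bottle, 62 mm diameter, 235 mm tall; bystander
- spoon: wooden spoon lying on the worktop; bystander
- shaker: white salt shaker, 42 mm diameter, 77 mm tall; bystander
There are look-alikes about, which are no part of the job. Of the things shaped like the rack, the white one is meant.

How it is judged:
By the outcome, as a careful person would: the job done as asked, in the order asked, and still so for the second after the job is handed in, with the robot touching nothing.
It also fails if it takes over 72 s, if anything falls off the work surface, if the arm or the gripper's body presses on something with over 40 N, if the wrist force passes 120 N, or if a joint passes its speed limit or range.

### The arm

A 6-joint arm with a two-finger parallel gripper is mounted at the origin on the work surface. World frame = base frame: x ahead of the robot, y to its left, z up, the work surface at z = 0. Lengths are in m, angles in rad, forces in N, time in s.
With the tool pointing down it reaches from about 0.4 to 0.825 m from the base axis. Payload 7 kg.
Tool frame: the origin (TCP) lies on the centre line of the jaws, within the pads' length; the fingertips stand tip_reach ahead of it and the grasp point (between the pads) is the TCP (tip_reach is the distance from the TCP to the fingertips, in m); z points along the fingers, y is the line along which they close (so a half turn about z gives the same grasp; the last joint's range is limited). The gripper opens to 88 mm and grips with 3 to 60 N. Pads are 19 mm wide; open, the fingers measure 130 mm over their backs; the gripper's body (78 mm by 193 mm) begins 47 mm behind the grasp point.
Start: joints at [-0.927, 0.359, 0.012, 0, -1.224, -0.288], TCP at [0.235, -0.633, 0.246] pointing down, gripper open.
Joint ranges: [-3.07, 3.07], [-1.43, 2.12], [-1.02, 1.25], [-3.03, 1.67], [-3.05, -0], [-3.03, 3.03]. Speed limits (rad/s): [2.39, 2.39, 3.01, 3.14, 3.14, 3.14].

### API

Orientations are given as [roll, pitch, yaw] about the fixed x, y, z axes, in that order (R = Rz(yaw) Ry(pitch) Rx(roll)).
In Python, from station import get_state, grab_frame, calibration, job_done, find_in, mark_of, tip_reach gives the robot as it stands.
- The arm moves only by the shell command python3 -m handwheel 'ROWS' [OPENING] [FORCE]. ROWS is JSON, a list of rows, each an object with "delta_pos": the shift along the world's x, y, z in units of 30 mm (1.0 is 30 mm), a list of three; "dr": the turn, a rotation vector about the world's x, y, z in degrees, a list of three. In form: [{"delta_pos": [tx, ty, tz], "dr": [rx, ry, rz]}, ...]. A call has 1 to 10 rows; each row shifts and turns the commanded pose from where the row before left it; what a row does not reach is not made up. A row lasts 1/10 s, in which the tool goes at most 50 mm and 8.59 degrees, less where a joint would pass 70% of its speed; a pose out of reach is approached as far as the arm can. A call is refused whole if a number of a shift passes 1 or a number of a turn 8.59, either way. A call with a gripper value outside its range is refused whole. OPENING is the closure, from -1 (fully open) to 1 (shut), set as the call begins (- or left out, the last holds). The fingers move at their own pace and stop on an object; FORCE is the grip in N (left out, the last holds). Time passes only in rows, so rows that do not move let the fingers close. It gives the time, the measured TCP pose, the force, the opening and the grip force at its end, in the units of the state.
- get_state(): the state, without advancing time (a new reading comes with each control period).
- grab_frame(name): name is "scene" or "top"; returns the picture (400x640x3 uint8, red, green, blue); there is no depth.
- calibration(name): a dict with "fx", "fy", "cx", "cy" (pixels), "extrinsics" (4x4, takes a point from world to camera coordinates). Camera axes: x right, y down, z forward; pixel columns grow to the right and rows downward; lengths in m; the calibration is good to about 2 mm. A picture is of the moment at which its call begins. calibration takes no time and is no camera call.
- job_done(): hands the job in; it is judged then, once.
Trained networks look in the newest picture that a camera, given by its name, has taken for a name from the list of things; names that differ only in an ending like _2 or _b are one class to them, and where a whole thing is asked for, a point or a joint stands for the part that bears it (a point fixed in the world has none). Each returns a list of dicts, best first, with "conf" (0 to 1); they miss things now and then, are a little off and sometimes report something else, mostly with a low value. They report only what shows in the picture. A call takes as long as a camera call. They do not tell look-alikes from the thing itself.
- find_in(camera, query): "location" ([column, row] in pixels, amid what is visible of it).
- mark_of(camera, query): "location" ([column, row] in pixels: a listed point, or the origin of a listed thing).
The state is a dict: "t": time; "q": joint angles; "qd": joint speeds; "joint_efforts": joint torques, N m; "eef_pos": TCP position; "ee_rot": TCP orientation; "force": force on the tool from outside, world axes, zero at the start; "moment": the same for the moment, N m; "width": finger opening in m; "gripper_force": force on a finger pad.
Only numpy, scipy, OpenCV 4.12 (cv2) and the standard library are available. Lean on these libraries where they do the work, as an engineer would, in place of code of your own. Each camera call takes 0.05 s, during which the arm holds its last target. There are 200 camera calls.

## Working session

There is one attempt and no reset: what is moved stays moved. The work goes in short steps, Python scripts to look and compute and a shell command to move; the robot and the scene stay as the last step left them, time stands still between calls to the robot, and variables do not carry over. Pictures are saved under pics/ and viewed, at most 10 in all, crops included, and the job is handed in when it is done.

```bash
mkdir -p pics
cat > h.py <<'E'
import numpy as np, cv2
from station import *
def snap(c,f=None):
    im=grab_frame(c)
    if f: cv2.imwrite('pics/'+f,cv2.cvtColor(im,cv2.COLOR_RGB2BGR))
    return im
def w(c,px,z):
    k=calibration(c);E=np.array(k['extrinsics']);R,t=E[:3,:3],E[:3,3]
    d=R.T@np.array([(px[0]-k['cx'])/k['fx'],(px[1]-k['cy'])/k['fy'],1]);o=-R.T@t
    return o+d*(z-o[2])/d[2]
def p(c,X):
    k=calibration(c);E=np.array(k['extrinsics']);v=E[:3,:3]@np.array(X)+E[:3,3]
    return [k['fx']*v[0]/v[2]+k['cx'],k['fy']*v[1]/v[2]+k['cy']]
E
python3 - <<'E'
from h import *
a=snap('scene','s0.png');b=snap('top','t0.png')
cv2.imwrite('pics/both.png',cv2.cvtColor(np.vstack([a,b]),cv2.COLOR_RGB2BGR)[:, :] if 0 else cv2.cvtColor(b,cv2.COLOR_RGB2BGR))
s=get_state();print(s['eef_pos'],s['ee_rot'],s['width'],s['force'],tip_reach if not callable(tip_reach) else tip_reach())
zs=dict(jar=0.005,pad=.006,rack=0,basket=0,hinge=.053,handle=.075,tin=.005,timer=.005,jar_a=.005)
for c in('top','scene'):
  k=calibration(c);E=np.array(k['extrinsics']);print(c,-E[:3,:3].T@E[:3,3],k['fx'])
  for n,z in zs.items():
    for m in mark_of(c,n)[:4]: print(c,n,np.round(m['location'],1),round(m['conf'],2),np.round(w(c,m['location'],z),3)[:2])
E
```

```text
[ 0.23495308 -0.63236812  0.24472222] [ 3.14013385e+00 -1.25235614e-04 -2.78595466e+00] 0.0877863527501272 [ 0.4288975  -0.5281211  -0.97962675] 0.019
top [ 0.41251287 -0.01070584  1.22298674] 439.33791513487654
top jar [361.2 217.7] 0.77 [ 0.491 -0.117]
top jar [199.6 221.9] 0.71 [0.487 0.333]
top jar [365.5 198.9] 0.66 [ 0.543 -0.13 ]
top pad [362.9 180.3] 0.68 [ 0.595 -0.124]
top rack [361.1 198.2] 0.95 [ 0.546 -0.118]
top rack [366.5 196.1] 0.71 [ 0.551 -0.133]
top rack [398.8 118.7] 0.67 [ 0.771 -0.232]
top basket [212.  222.6] 0.96 [0.485 0.3  ]
top hinge [353.5 229.7] 0.59 [ 0.456 -0.091]
top hinge [386.  148.8] 0.56 [ 0.673 -0.185]
top hinge [229.9 233.3] 0.16 [0.453 0.238]
top handle [397.2  72. ] 0.69 [ 0.879 -0.218]
top handle [292.2 182.7] 0.6 [0.582 0.069]
top handle [228.4 231. ] 0.44 [0.458 0.237]
top tin [228.9 233.4] 0.78 [0.454 0.251]
top jar_a [361.2 217.7] 0.77 [ 0.491 -0.117]
top jar_a [199.6 221.9] 0.71 [0.487 0.333]
top jar_a [365.5 198.9] 0.66 [ 0.543 -0.13 ]
scene [1.2104997  0.45206649 0.65122325] 412.2059463132645
scene jar [276.8 208.3] 0.94 [ 0.555 -0.13 ]
scene jar [456.6 254.5] 0.78 [0.475 0.323]
scene jar [291.9 199.1] 0.59 [ 0.501 -0.121]
scene pad [265.7 213.9] 0.61 [ 0.591 -0.138]
scene rack [191.9 241. ] 0.81 [ 0.763 -0.225]
scene rack [279.3 209. ] 0.66 [ 0.549 -0.127]
scene basket [442.5 256.5] 0.74 [0.493 0.297]
scene hinge [224.4 210.2] 0.62 [ 0.678 -0.19 ]
scene hinge [307.3 180.5] 0.61 [ 0.463 -0.095]
scene handle [145.7 245.2] 0.92 [ 0.876 -0.219]
scene handle [335. 216.] 0.75 [0.579 0.064]
scene tin [427.1 242.4] 0.81 [0.472 0.251]
scene tin [277.8 207.3] 0.41 [ 0.551 -0.13 ]
scene timer [429.4 270.3] 0.79 [0.555 0.289]
scene jar_a [276.8 208.3] 0.94 [ 0.555 -0.13 ]
scene jar_a [456.6 254.5] 0.78 [0.475 0.323]
scene jar_a [291.9 199.1] 0.59 [ 0.501 -0.121]
```

View pics/t0.png

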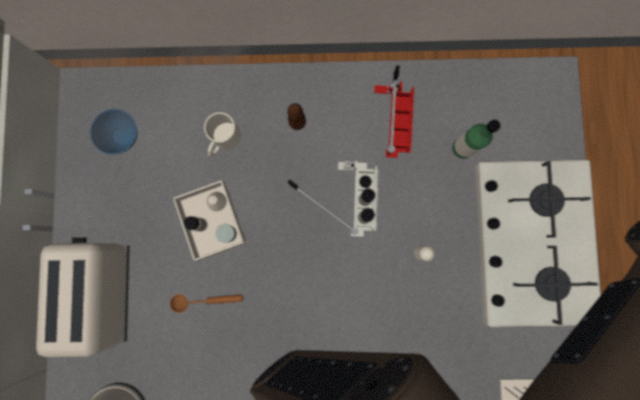

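View pics/s0.png

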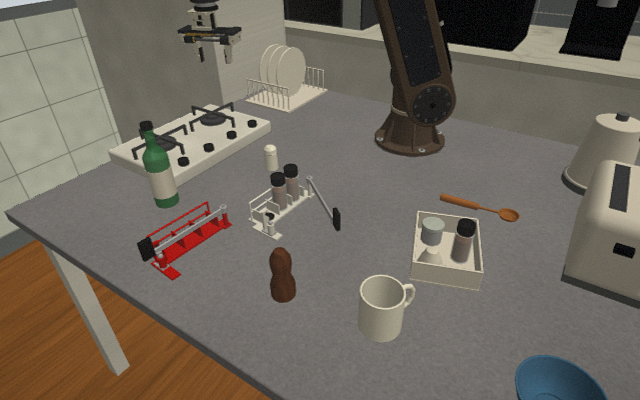

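The top view shows two racks: the white one at about (366,198), bar open, handle at (292,183), and a red look-alike at (402,118). White matches the description. The jar with the black cap stands in the basket near (193,223), beside the tin at (226,233) and the timer at (215,200). I'll check the white rack and basket in one enlarged crop and measure the caps.

Run:
```python
from h import *
b=snap('top');a=snap('scene')
z=lambda im,x,y,ww,hh,f:cv2.resize(im[y:y+hh,x:x+ww],None,fx=f,fy=f,interpolation=cv2.INTER_CUBIC)
A=z(b,285,150,100,100,4);B=z(b,165,172,90,100,4);C=z(a,235,150,110,100,3.6);D=z(a,400,195,96,50,3.6)
im=np.zeros((600,800,3),np.uint8)
A=cv2.resize(A,(400,400));im[:400,:400]=A;im[:400,400:760]=B
im[400:,:220]=cv2.resize(C,(220,200))
cv2.imwrite('pics/crop.png',cv2.cvtColor(im,cv2.COLOR_RGB2BGR))
hsv=b.max(2)
m=(hsv<45).astype(np.uint8)
for x0,y0,x1,y1 in[(350,160,385,235),(178,205,212,240),(285,175,302,192)]:
  n,l,st,ce=cv2.connectedComponentsWithStats(m[y0:y1,x0:x1])
  for i in range(1,n):
    if st[i,4]>12:
      c=ce[i]+[x0,y0];print(np.round(c,1),st[i],np.round(w('top',c,.1),4)[:2])
```

```text
[365.  181.3] [11 17  9 10 73] [ 0.5787 -0.1208]
[367.5 195.4] [ 12  29  12  13 114] [ 0.542  -0.1261]
[366.8 214.6] [ 11  49  12  12 110] [ 0.4925 -0.1229]
[191.3 222.9] [  7  13  14  11 131] [0.4796 0.3277]
[292.5 184.2] [ 4  6  8  7 29] [0.5747 0.0665]
```

View pics/crop.png

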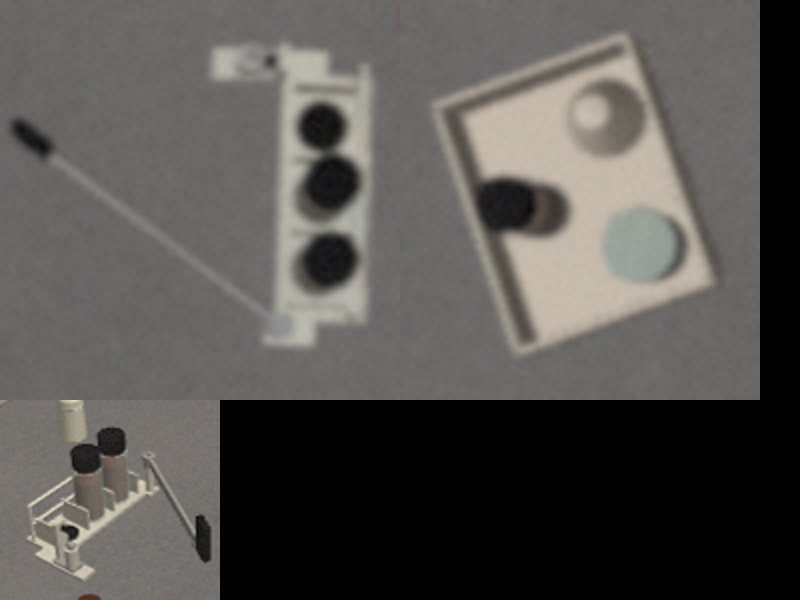

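The crop confirms the white rack: the pad is in the +y-end bay, at about (365,181.7) in the top image, or world (.5926,-.130). The other jars are at rows 195 and 215, and the bar is open on the left. The target jar is the black-capped one in the basket, cap at (.480,.328). I'm setting out now.

```bash
python3 -m handwheel '[{"delta_pos":[0.62,1,0],"dr":[0,0,-3]},{"delta_pos":[0.62,1,0],"dr":[0,0,-3]},{"delta_pos":[0.62,1,0],"dr":[0,0,-3]},{"delta_pos":[0.62,1,0],"dr":[0,0,-3]},{"delta_pos":[0.62,1,0],"dr":[0,0,-3]},{"delta_pos":[0.62,1,0],"dr":[0,0,-3]},{"delta_pos":[0.62,1,0],"dr":[0,0,-3]},{"delta_pos":[0.62,1,0],"dr":[0,0,-3]},{"delta_pos":[0.62,1,0],"dr":[0,0,0]},{"delta_pos":[0.62,1,0],"dr":[0,0,0]}]' -1
python3 -m handwheel '[{"delta_pos":[0.62,1,0],"dr":[0,0,0]},{"delta_pos":[0.62,1,0],"dr":[0,0,0]},{"delta_pos":[0.62,1,0],"dr":[0,0,0]},{"delta_pos":[0.62,1,0],"dr":[0,0,0]},{"delta_pos":[0.62,1,0],"dr":[0,0,0]},{"delta_pos":[0.62,1,0],"dr":[0,0,0]},{"delta_pos":[-0.11,1,0],"dr":[0,0,0]},{"delta_pos":[-0.11,1,0],"dr":[0,0,0]},{"delta_pos":[-0.11,1,0],"dr":[0,0,0]},{"delta_pos":[-0.11,1,0],"dr":[0,0,0]}]'
python3 -m handwheel '[{"delta_pos":[-0.11,1,0],"dr":[0,0,0]},{"delta_pos":[-0.11,1,0],"dr":[0,0,0]},{"delta_pos":[-0.11,1,0],"dr":[0,0,0]},{"delta_pos":[-0.11,1,0],"dr":[0,0,0]},{"delta_pos":[-0.11,1,0],"dr":[0,0,0]},{"delta_pos":[-0.11,1,0],"dr":[0,0,0]},{"delta_pos":[-0.11,1,0],"dr":[0,0,0]},{"delta_pos":[-0.11,1,0],"dr":[0,0,0]},{"delta_pos":[0,0,0],"dr":[0,0,0]},{"delta_pos":[0,0,0],"dr":[0,0,0]}]'
```

```text
t: 2.1
eef_pos: [0.4217, -0.3314, 0.2459]
ee_rot: [-3.141, 0.001, 3.078]
force: [0.8, -0.2, -0.2]
width: 0.0877
gripper_force: 0.0
t: 3.1
eef_pos: [0.5193, -0.0315, 0.2457]
ee_rot: [3.142, 0.0, 3.079]
force: [1.1, -1.2, -0.3]
width: 0.088
gripper_force: 0.0
t: 4.1
eef_pos: [0.4929, 0.2077, 0.2455]
ee_rot: [-3.141, -0.0, 3.08]
force: [0.4, -0.4, -0.0]
width: 0.0875
gripper_force: 0.0
```

```bash
python3 -m handwheel '[{"delta_pos":[-0.11,1,0],"dr":[0,0,0]},{"delta_pos":[-0.11,1,0],"dr":[0,0,0]},{"delta_pos":[-0.11,1,0],"dr":[0,0,0]},{"delta_pos":[-0.11,1,0],"dr":[0,0,0]},{"delta_pos":[0,0,-1],"dr":[0,0,0]},{"delta_pos":[0,0,-1],"dr":[0,0,0]},{"delta_pos":[0,0,-1],"dr":[0,0,0]},{"delta_pos":[0,0,-0.3],"dr":[0,0,0]},{"delta_pos":[0,0,0],"dr":[0,0,0]},{"delta_pos":[0,0,0],"dr":[0,0,0]}]'
python3 - <<'E'
from h import *
a=snap('scene');x,y=390,130
c=cv2.resize(a[y:y+150,x:x+160],None,fx=4,fy=4,interpolation=cv2.INTER_CUBIC)
s=get_state();print(s['eef_pos'])
for z in(.105,.081):
  q=p('scene',[s['eef_pos'][0],s['eef_pos'][1],z]);print(q,np.round((np.array(q)-[x,y])*4))
print([(m['location'],m['conf']) for m in mark_of('scene','jar')], p('scene',[.48,.328,.005]))
m=(a.max(2)<45).astype(np.uint8)[205:245,445:485];n,l,st,ce=cv2.connectedComponentsWithStats(m)
for i in range(1,n):
  if st[i,4]>30: print(ce[i]+[445,205],st[i],w('scene',ce[i]+[445,205],.093))
cv2.imwrite('pics/g1.png',cv2.cvtColor(c,cv2.COLOR_RGB2BGR))
E
```

```text
t: 5.1
eef_pos: [0.4808, 0.3274, 0.1479]
ee_rot: [3.141, 0.001, 3.078]
force: [0.4, 0.3, 0.2]
width: 0.0879
gripper_force: 0.0
[0.48082339 0.32769505 0.14828812]
[np.float64(466.4630155889406), np.float64(221.80990647762755)] [306. 367.]
[np.float64(464.34562644233137), np.float64(230.6070357383259)] [297. 402.]
[([278.7, 208.0], 0.89), ([459.6, 253.9], 0.83), ([294.4, 197.1], 0.7)] [np.float64(458.31147303662067), np.float64(256.56571670038755)]
[465.78030303 227.10984848] [ 12  14  19  18 264] [0.48324034 0.32927026 0.093     ]
```

View pics/g1.png

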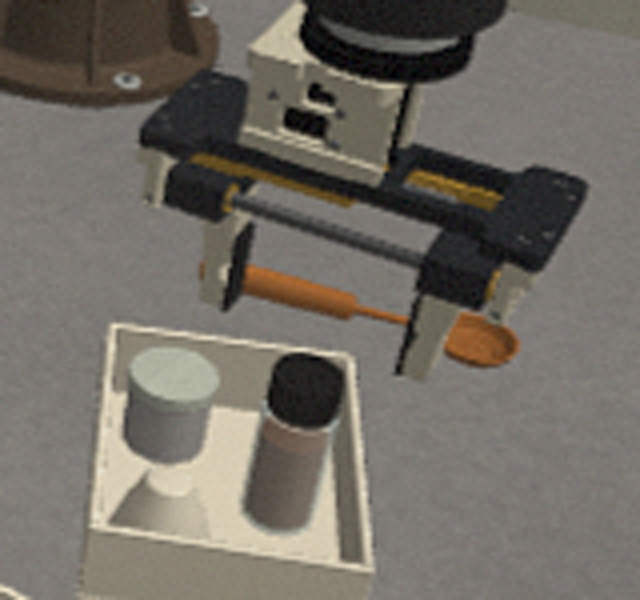

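The open fingers straddle the jar's cap, which is at crop (306,390). The scene camera puts the cap within 2.5 mm of the TCP, so I'll descend and grip.

```bash
python3 -m handwheel '[{"delta_pos":[0.04,0.03,-0.9],"dr":[0,0,0]},{"delta_pos":[0,0,-0.9],"dr":[0,0,0]},{"delta_pos":[0,0,0],"dr":[0,0,0]},{"delta_pos":[0,0,0],"dr":[0,0,0]}]'
python3 -m handwheel '[{"delta_pos":[0,0,0],"dr":[0,0,0]},{"delta_pos":[0,0,0],"dr":[0,0,0]},{"delta_pos":[0,0,0],"dr":[0,0,0]},{"delta_pos":[0,0,0],"dr":[0,0,0]},{"delta_pos":[0,0,0],"dr":[0,0,0]},{"delta_pos":[0,0,0],"dr":[0,0,0]},{"delta_pos":[0,0,0],"dr":[0,0,0]},{"delta_pos":[0,0,0],"dr":[0,0,0]}]' 1 15
```

```text
t: 5.6
eef_pos: [0.4816, 0.3285, 0.0937]
ee_rot: [3.141, 0.001, 3.079]
force: [0.3, 1.1, 0.6]
width: 0.0876
gripper_force: 0.0
t: 6.4
eef_pos: [0.4812, 0.3283, 0.0926]
ee_rot: [3.141, 0.0, 3.079]
force: [0.1, 0.5, 1.0]
width: 0.0393
gripper_force: 15.0
```

```bash
python3 -m handwheel '[{"delta_pos":[0,0,0.4],"dr":[0,0,0]},{"delta_pos":[0,0,0.8],"dr":[0,0,0]},{"delta_pos":[0,0,0.9],"dr":[0,0,0]},{"delta_pos":[0,0,0.9],"dr":[0,0,0]},{"delta_pos":[0,0,0.9],"dr":[0,0,0]},{"delta_pos":[0,0,0.8],"dr":[0,0,0]},{"delta_pos":[0,0,0],"dr":[0,0,0]},{"delta_pos":[0.23,-0.4,0],"dr":[0,0,0]},{"delta_pos":[0.23,-0.8,0],"dr":[0,0,0]},{"delta_pos":[0.23,-1,0],"dr":[0,0,0]}]'
python3 -m handwheel '[{"delta_pos":[0.23,-1,0],"dr":[0,0,0]},{"delta_pos":[0.23,-1,0],"dr":[0,0,0]},{"delta_pos":[0.23,-1,0],"dr":[0,0,0]},{"delta_pos":[0.23,-1,0],"dr":[0,0,0]},{"delta_pos":[0.23,-1,0],"dr":[0,0,0]},{"delta_pos":[0.23,-1,0],"dr":[0,0,0]},{"delta_pos":[0.23,-1,0],"dr":[0,0,0]},{"delta_pos":[0.23,-1,0],"dr":[0,0,0]},{"delta_pos":[0.23,-1,0],"dr":[0,0,0]},{"delta_pos":[0.23,-1,0],"dr":[0,0,0]}]'
python3 -m handwheel '[{"delta_pos":[0.23,-1,0],"dr":[0,0,0]},{"delta_pos":[0.23,-0.8,0],"dr":[0,0,0]},{"delta_pos":[0.23,-0.5,0],"dr":[0,0,0]},{"delta_pos":[0,-0.3,0],"dr":[0,0,0]},{"delta_pos":[0,0,0],"dr":[0,0,0]},{"delta_pos":[0,0,0],"dr":[0,0,0]},{"delta_pos":[0,0,0],"dr":[0,0,0]}]'
```

```text
t: 7.4
eef_pos: [0.5015, 0.2611, 0.2325]
ee_rot: [-3.14, -0.002, 3.08]
force: [0.0, -0.0, -0.5]
width: 0.0396
gripper_force: 15.0
t: 8.4
eef_pos: [0.5701, -0.0398, 0.2327]
ee_rot: [-3.141, -0.002, 3.078]
force: [-0.7, -0.3, -2.0]
width: 0.0394
gripper_force: 15.0
t: 9.1
eef_pos: [0.5913, -0.1149, 0.2336]
ee_rot: [3.141, 0.0, 3.079]
force: [0.4, 0.4, -1.0]
width: 0.0394
gripper_force: 15.0
```

Run:
```python
from h import *
a=snap('scene');s=get_state();e=s['eef_pos'];print(e)
print('exp base',p('scene',[e[0],e[1],e[2]-.088]),'pad',p('scene',[.5926,-.130,.006]))
for n,z in(('jar',e[2]-.088),('pad',.006)):
  for m in mark_of('scene',n): print(n,m['location'],round(m['conf'],2),np.round(w('scene',m['location'],z),4))
x,y=210,70
c=cv2.resize(a[y:y+150,x:x+160],None,fx=4,fy=4,interpolation=cv2.INTER_CUBIC)
cv2.imwrite('pics/g2.png',cv2.cvtColor(c,cv2.COLOR_RGB2BGR))
```

```text
[ 0.59140128 -0.11490479  0.23373812]
exp base [np.float64(267.7445009738824), np.float64(170.14021119300673)] pad [np.float64(267.72314963807753), np.float64(215.3119608799298)]
jar [279.0, 204.8] 0.95 [ 0.6861 -0.0069  0.1457]
jar [266.4, 168.1] 0.84 [ 0.5859 -0.1235  0.1457]
jar [293.5, 199.7] 0.73 [0.6554 0.0078 0.1457]
pad [280.4, 211.1] 0.7 [ 0.5611 -0.1135  0.006 ]
pad [265.9, 216.9] 0.41 [ 0.6002 -0.1297  0.006 ]
```

View pics/g2.png

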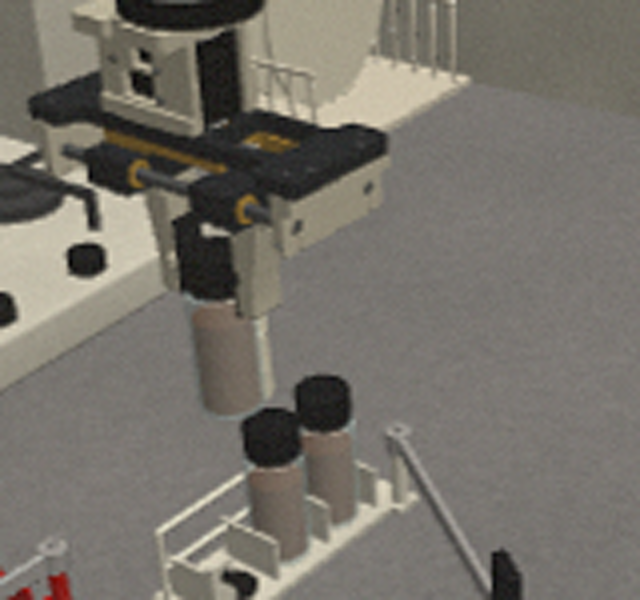

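The jar hangs upright, base at crop (232,395) or full (268,169), as expected. The pad shows at crop (240,582) in the empty front bay. I'll lower it in front of the rails.

```bash
python3 -m handwheel '[{"delta_pos":[0.03,-0.3,0],"dr":[0,0,0]},{"delta_pos":[0,0,-0.8],"dr":[0,0,0]},{"delta_pos":[0,0,-0.9],"dr":[0,0,0]},{"delta_pos":[0,0,-0.9],"dr":[0,0,0]},{"delta_pos":[0,0,-0.85],"dr":[0,0,0]},{"delta_pos":[0,0,0],"dr":[0,0,0]},{"delta_pos":[0,0,0],"dr":[0,0,0]}]'
python3 - <<'E'
from h import *
a=snap('scene');b=snap('top');s=get_state();e=s['eef_pos'];print(e,s['force'])
x,y=235,150
c=cv2.resize(a[y:y+90,x:x+80],None,fx=5,fy=5,interpolation=cv2.INTER_CUBIC)
d=cv2.resize(b[150:240,330:400],None,fx=5,fy=5,interpolation=cv2.INTER_CUBIC)
cv2.imwrite('pics/g3.png',cv2.cvtColor(np.hstack([c,d]),cv2.COLOR_RGB2BGR))
E
```

```text
t: 9.95
eef_pos: [0.5926, -0.1252, 0.1304]
ee_rot: [-3.141, -0.001, 3.079]
force: [0.6, -0.3, -1.0]
width: 0.0391
gripper_force: 15.0
[ 0.59350834 -0.12497433  0.1317546 ] [-0.21635673  0.32364074 -0.89754796]
```

View pics/g3.png

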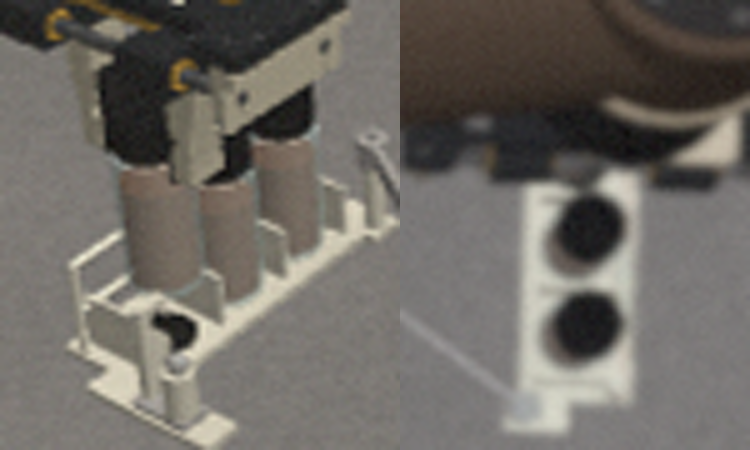

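The jar is hanging between the two dividers of the pad bay; in the left crop its base is at (168,280) and the visible pad edge is at (197,325). I'll check numerically before descending.

Run:
```python
from h import *
th=np.linspace(0,6.28,200)
f=lambda X,r,z:np.array([p('scene',[X[0]+r*np.cos(t),X[1]+r*np.sin(t),z]) for t in th])
o=np.array([235,150])
for X in([.5926,-.130],[.588,-.130],[.5926,-.126]):
  q=(f(X,.0185,.006)-o)*5;print('pad',X,'right',q[q[:,0].argmax()].round(),'top',q[:,1].min().round(),'bot',q[:,1].max().round())
q=(f([.593,-.125],.02,.0425)-o)*5;print('jar',q.min(0).round(),q.max(0).round())
for X in([.5420,-.1285],[.545,-.13]): q=(f(X,.02,.005)-o)*5;print('mid jar base',q.min(0).round(),q.max(0).round())
for X in([.4915,-.125],[.4925,-.123]): q=(f(X,.02,.005)-o)*5;print('far',q.min(0).round(),q.max(0).round())
```

```text
pad [0.5926, -0.13] right [200. 324.] top 305.0 bot 349.0
pad [0.588, -0.13] right [205. 320.] top 300.0 bot 344.0
pad [0.5926, -0.126] right [206. 327.] top 307.0 bot 352.0
jar [124. 249.] [204. 297.]
mid jar base [189. 257.] [265. 302.]
mid jar base [183. 259.] [259. 304.]
far [252. 214.] [326. 256.]
far [254. 216.] [328. 258.]
```

```bash
python3 -m handwheel '[{"delta_pos":[0,0,-0.3],"dr":[0,0,0]},{"delta_pos":[0,0,-0.3],"dr":[0,0,0]},{"delta_pos":[0,0,-0.3],"dr":[0,0,0]},{"delta_pos":[0,0,-0.2],"dr":[0,0,0]},{"delta_pos":[0,0,0],"dr":[0,0,0]},{"delta_pos":[0,0,0],"dr":[0,0,0]}]'
python3 -m handwheel '[{"delta_pos":[0,-0.1,0],"dr":[0,0,0]},{"delta_pos":[0,0,0],"dr":[0,0,0]}]'
```

```text
t: 10.65
eef_pos: [0.5924, -0.1248, 0.0968]
ee_rot: [-3.141, -0.0, 3.079]
force: [-0.1, 0.2, -1.7]
width: 0.0395
gripper_force: 15.0
t: 10.85
eef_pos: [0.5927, -0.1281, 0.0974]
ee_rot: [-3.142, 0.001, 3.078]
force: [0.6, 0.0, -0.7]
width: 0.0392
gripper_force: 15.0
```

Creeping back until the rails are felt.

```bash
Z='see rows typed below'
python3 -m handwheel '[{"delta_pos":[0,-0.05,0],"dr":[0,0,0]},{"delta_pos":[0,0,0],"dr":[0,0,0]}]'
python3 -m handwheel '[{"delta_pos":[0,-0.05,0],"dr":[0,0,0]},{"delta_pos":[0,0,0],"dr":[0,0,0]}]'
python3 -m handwheel '[{"delta_pos":[0,-0.03,0],"dr":[0,0,0]},{"delta_pos":[0,0,0],"dr":[0,0,0]}]'
```

```text
t: 11.05
eef_pos: [0.5925, -0.1295, 0.0973]
ee_rot: [3.142, 0.0, 3.078]
force: [0.4, 0.2, -0.8]
width: 0.0395
gripper_force: 15.0
t: 11.25
eef_pos: [0.5925, -0.1309, 0.0972]
ee_rot: [3.142, 0.0, 3.078]
force: [-0.3, -0.4, -1.6]
width: 0.0393
gripper_force: 15.0
t: 11.45
eef_pos: [0.5926, -0.1313, 0.0971]
ee_rot: [3.141, 0.0, 3.079]
force: [-0.4, 3.4, -1.4]
width: 0.0395
gripper_force: 15.0
```

```bash
python3 -m handwheel '[{"delta_pos":[0,-0.02,0],"dr":[0,0,0]},{"delta_pos":[0,0,-0.07],"dr":[0,0,0]},{"delta_pos":[0,0,0],"dr":[0,0,0]}]'
python3 -m handwheel '[{"delta_pos":[0,0,-0.04],"dr":[0,0,0]},{"delta_pos":[0,0,0],"dr":[0,0,0]}]'
```

```text
t: 11.75
eef_pos: [0.5928, -0.1314, 0.095]
ee_rot: [3.141, 0.001, 3.079]
force: [0.3, 6.1, -0.3]
width: 0.0395
gripper_force: 15.0
t: 11.95
eef_pos: [0.5931, -0.1314, 0.0941]
ee_rot: [3.141, 0.002, 3.079]
force: [-0.6, 6.1, 0.4]
width: 0.0395
gripper_force: 15.0
```

```bash
python3 -m handwheel '[{"delta_pos":[0,0,-0.04],"dr":[0,0,0]},{"delta_pos":[0,0,0],"dr":[0,0,0]}]'
python3 -m handwheel '[{"delta_pos":[0,0,-0.03],"dr":[0,0,0]},{"delta_pos":[0,0,0],"dr":[0,0,0]}]'
```

```text
t: 12.15
eef_pos: [0.5932, -0.1314, 0.093]
ee_rot: [3.141, 0.002, 3.079]
force: [0.3, 6.8, 0.6]
width: 0.0394
gripper_force: 15.0
t: 12.35
eef_pos: [0.5934, -0.1314, 0.0926]
ee_rot: [3.141, 0.002, 3.079]
force: [-0.4, 7.8, 5.0]
width: 0.0394
gripper_force: 15.0
```

```bash
python3 -m handwheel '[{"delta_pos":[0,0,0],"dr":[0,0,0]},{"delta_pos":[0,0,0],"dr":[0,0,0]},{"delta_pos":[0,0,0],"dr":[0,0,0]},{"delta_pos":[0,0,0],"dr":[0,0,0]},{"delta_pos":[0,0,0],"dr":[0,0,0]}]' -0.5
python3 -m handwheel '[{"delta_pos":[0,0,0.5],"dr":[0,0,0]},{"delta_pos":[0,0,1],"dr":[0,0,0]},{"delta_pos":[0,0,1],"dr":[0,0,0]},{"delta_pos":[0,0,1],"dr":[0,0,0]},{"delta_pos":[0,1,0],"dr":[0,0,0]},{"delta_pos":[0,1,0],"dr":[0,0,0]},{"delta_pos":[0,1,0],"dr":[0,0,0]},{"delta_pos":[0,1,0],"dr":[0,0,0]},{"delta_pos":[0,1,0],"dr":[0,0,0]},{"delta_pos":[0,1,0],"dr":[0,0,0]}]'
python3 -m handwheel '[{"delta_pos":[0,1,0],"dr":[0,0,0]},{"delta_pos":[0,1,0],"dr":[0,0,0]},{"delta_pos":[0,1,0],"dr":[0,0,0]},{"delta_pos":[0,0,0],"dr":[0,0,0]},{"delta_pos":[0,0,0],"dr":[0,0,0]}]' 1 10
python3 - <<'E'
from h import *
a=snap('scene');b=snap('top');s=get_state();print(s['eef_pos'],s['width'])
for c in('scene','top'):
  for n,z in(('jar',.006),('handle',.075),('hinge',.053),('rack',0)):
    for m in mark_of(c,n):print(c,n,np.round(m['location'],1),round(m['conf'],2),np.round(w(c,m['location'],z),4)[:2])
c=cv2.resize(a[150:250,235:345],None,fx=4,fy=4,interpolation=cv2.INTER_CUBIC)
d=cv2.resize(b[150:250,285:385],None,fx=4,fy=4,interpolation=cv2.INTER_CUBIC)[:, :360]
cv2.imwrite('pics/g4.png',cv2.cvtColor(np.hstack([c,d]),cv2.COLOR_RGB2BGR))
E
```

```text
t: 12.85
eef_pos: [0.5923, -0.1326, 0.0916]
ee_rot: [-3.141, -0.0, 3.078]
force: [0.3, -0.1, 0.4]
width: 0.0652
gripper_force: 0.0
t: 13.85
eef_pos: [0.5922, 0.0487, 0.1967]
ee_rot: [-3.141, 0.0, 3.078]
force: [0.3, -0.2, -0.3]
width: 0.0656
gripper_force: 0.0
t: 14.35
eef_pos: [0.5922, 0.1382, 0.1964]
ee_rot: [-3.141, -0.0, 3.08]
force: [-0.1, -0.7, -1.0]
width: 0.0313
gripper_force: 0.0
[0.59226205 0.13716206 0.19654362] 0.02322724945845012
scene jar [278.6 207.8] 0.93 [ 0.5522 -0.1264]
scene jar [289.6 199. ] 0.88 [ 0.5049 -0.1259]
scene jar [267.2 214.3] 0.69 [ 0.59   -0.1339]
scene handle [333.9 215.7] 0.71 [0.579 0.061]
scene handle [147.6 246.9] 0.65 [ 0.877  -0.2116]
scene hinge [224.2 211.1] 0.84 [ 0.6811 -0.1874]
scene hinge [307.4 180.4] 0.69 [ 0.4622 -0.0951]
scene rack [280.5 207.7] 0.63 [ 0.5431 -0.1278]
scene rack [379.  325.8] 0.62 [0.7397 0.262 ]
scene rack [189.4 241.2] 0.57 [ 0.7662 -0.2298]
top jar [366.3 201.8] 0.79 [ 0.5349 -0.1319]
top jar [362.7 181.3] 0.64 [ 0.5926 -0.1235]
top jar [359.8 219.2] 0.46 [ 0.4868 -0.1125]
top handle [209.2 301.3] 0.72 [0.2779 0.2866]
top handle [295.3 181.6] 0.63 [0.5851 0.0606]
top handle [395.   72.2] 0.57 [ 0.8781 -0.2125]
top handle [363.4 199.1] 0.34 [ 0.5352 -0.1176]
top hinge [387.7 150.3] 0.92 [ 0.6689 -0.189 ]
top hinge [354.8 233. ] 0.56 [ 0.4475 -0.0943]
top rack [361.1 199.7] 0.73 [ 0.5416 -0.1181]
top rack [400.  122.3] 0.71 [ 0.7607 -0.2346]
top rack [363.6 181.1] 0.65 [ 0.594  -0.1266]
top rack [361.5 217.3] 0.4 [ 0.4924 -0.1179]
top rack [216.2 199.5] 0.22 [0.5499 0.2883]
```

View pics/g4.png

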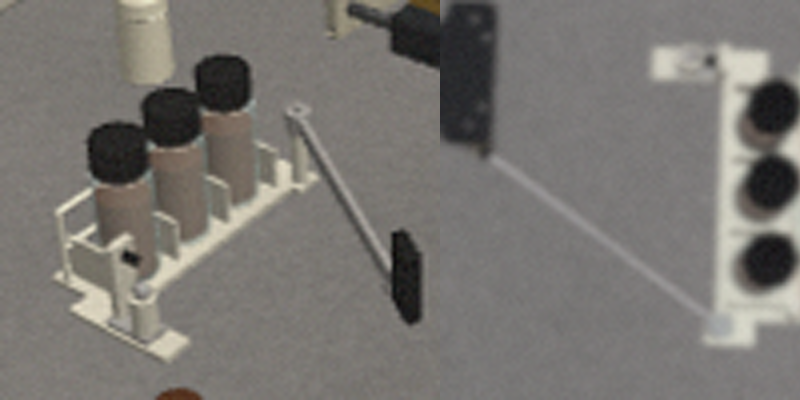

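All three jars stand in line, and the placed one (crop (120,150)) is back at the rails. The bar's handle is at crop (405,275), world (.579,.066), with the hinge at (.460,-.0945). Next I'll work out the arc for pushing with closed fingertips.

Run:
```python
from h import *
H=np.array([.460,-.0945]);K=np.array([.0087,-.0216])
def tcp(d):
  f=np.radians(d);u=np.array([np.cos(f),np.sin(f)]);n=np.array([np.sin(f),-np.cos(f)])
  return H+.205*u-.005*n-K
e=get_state()['eef_pos'];print('to start',(tcp(62)-e[:2])/.03,(.085-e[2])/.03)
A=list(range(62,11,-3));P=[tcp(a) for a in A]
for a,q,r in zip(A[1:],P,P[1:]):print(a,r.round(4),((r-q)/.03).round(2))
for a in(9,6,3,0,-3):print(a,tcp(a).round(4))
```

```text
to start [-1.64419102 -0.89587246] -3.724580559226718
59 [0.5526 0.1054] [ 0.32 -0.17]
56 [0.5618 0.0998] [ 0.31 -0.18]
53 [0.5707 0.0938] [ 0.3 -0.2]
50 [0.5792 0.0874] [ 0.29 -0.22]
47 [0.5875 0.0804] [ 0.27 -0.23]
44 [0.5953 0.0731] [ 0.26 -0.24]
41 [0.6027 0.0654] [ 0.25 -0.26]
38 [0.6098 0.0573] [ 0.23 -0.27]
35 [0.6164 0.0488] [ 0.22 -0.28]
32 [0.6225 0.04  ] [ 0.2  -0.29]
29 [0.6282 0.0309] [ 0.19 -0.3 ]
26 [0.6334 0.0215] [ 0.17 -0.31]
23 [0.638  0.0118] [ 0.16 -0.32]
20 [0.6422 0.0019] [ 0.14 -0.33]
17 [ 0.6459 -0.0082] [ 0.12 -0.34]
14 [ 0.649  -0.0185] [ 0.1  -0.34]
9 [ 0.653  -0.0359]
6 [ 0.6547 -0.0465]
3 [ 0.6558 -0.0572]
0 [ 0.6563 -0.0679]
-3 [ 0.6563 -0.0786]
```

```bash
python3 -m handwheel '[{"delta_pos":[-0.82,-0.45,0],"dr":[0,0,0]},{"delta_pos":[-0.82,-0.45,0],"dr":[0,0,0]},{"delta_pos":[0,0,0],"dr":[0,0,0]},{"delta_pos":[0,0,-1],"dr":[0,0,0]},{"delta_pos":[0,0,-1],"dr":[0,0,0]},{"delta_pos":[0,0,-1],"dr":[0,0,0]},{"delta_pos":[0,0,-0.72],"dr":[0,0,0]},{"delta_pos":[0,0,0],"dr":[0,0,0]},{"delta_pos":[0,0,0],"dr":[0,0,0]}]'
python3 -m handwheel '[{"delta_pos":[0.32,-0.17,0],"dr":[0,0,0]},{"delta_pos":[0.31,-0.18,0],"dr":[0,0,0]},{"delta_pos":[0.3,-0.2,0],"dr":[0,0,0]},{"delta_pos":[0.29,-0.22,0],"dr":[0,0,0]},{"delta_pos":[0.27,-0.23,0],"dr":[0,0,0]}]'
python3 -m handwheel '[{"delta_pos":[0.26,-0.24,0],"dr":[0,0,0]},{"delta_pos":[0.25,-0.26,0],"dr":[0,0,0]},{"delta_pos":[0.23,-0.27,0],"dr":[0,0,0]},{"delta_pos":[0.22,-0.28,0],"dr":[0,0,0]},{"delta_pos":[0.2,-0.29,0],"dr":[0,0,0]}]'
```

```text
t: 15.75
eef_pos: [0.5437, 0.1108, 0.0854]
ee_rot: [-3.141, -0.0, 3.079]
force: [0.1, 0.8, 0.8]
width: 0.0002
gripper_force: 0.0
t: 16.25
eef_pos: [0.589, 0.08, 0.0854]
ee_rot: [3.141, 0.001, 3.078]
force: [-0.4, 0.5, 0.4]
width: 0.0006
gripper_force: 0.4
t: 16.75
eef_pos: [0.6232, 0.0397, 0.085]
ee_rot: [-3.142, -0.0, 3.078]
force: [-1.4, 0.5, 0.1]
width: 0.0008
gripper_force: 0.4
```

Run:
```python
from h import *
a=snap('scene')
for m in mark_of('scene','handle'):print(np.round(m['location'],1),round(m['conf'],2),np.round(w('scene',m['location'],.075),4)[:2])
c=cv2.resize(a[120:260,220:380],None,fx=4,fy=4,interpolation=cv2.INTER_CUBIC)
cv2.imwrite('pics/g5.png',cv2.cvtColor(c,cv2.COLOR_RGB2BGR))
```

```text
[148.2 246.8] 0.96 [ 0.8761 -0.2108]
```

View pics/g5.png

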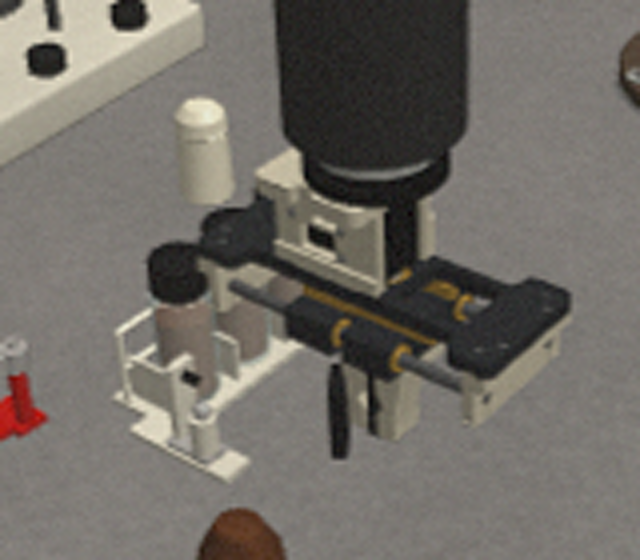

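The tab (crop (340,410)) is riding ahead of the closed fingers, and the gripper body clears the caps. Continuing along the arc.

```bash
python3 -m handwheel '[{"delta_pos":[0.19,-0.3,0],"dr":[0,0,0]},{"delta_pos":[0.17,-0.31,0],"dr":[0,0,0]},{"delta_pos":[0.16,-0.32,0],"dr":[0,0,0]},{"delta_pos":[0.14,-0.33,0],"dr":[0,0,0]},{"delta_pos":[0.12,-0.34,0],"dr":[0,0,0]},{"delta_pos":[0.1,-0.34,0],"dr":[0,0,0]}]'
python3 -m handwheel '[{"delta_pos":[0.05,-0.17,0],"dr":[0,0,0]},{"delta_pos":[0,0,0],"dr":[0,0,0]}]'
python3 -m handwheel '[{"delta_pos":[0.04,-0.15,0],"dr":[0,0,0]},{"delta_pos":[0,0,0],"dr":[0,0,0]}]'
```

```text
t: 17.45
eef_pos: [0.6495, -0.0187, 0.0851]
ee_rot: [3.142, 0.0, 3.078]
force: [0.2, 0.8, -0.0]
width: 0.0007
gripper_force: 0.3
t: 17.65
eef_pos: [0.6508, -0.0238, 0.0851]
ee_rot: [-3.142, 0.0, 3.077]
force: [0.1, -0.2, -0.9]
width: 0.0005
gripper_force: 0.0
t: 17.85
eef_pos: [0.6518, -0.0275, 0.0851]
ee_rot: [-3.142, -0.0, 3.079]
force: [-0.0, 0.3, 1.0]
width: 0.0005
gripper_force: 0.0
```

```bash
python3 -m handwheel '[{"delta_pos":[0.02,-0.08,0],"dr":[0,0,0]},{"delta_pos":[0.02,-0.08,0],"dr":[0,0,0]}]'
python3 -m handwheel '[{"delta_pos":[0.01,-0.07,0],"dr":[0,0,0]},{"delta_pos":[0.01,-0.07,0],"dr":[0,0,0]}]'
python3 -m handwheel '[{"delta_pos":[0.01,-0.07,0],"dr":[0,0,0]},{"delta_pos":[0,0,0],"dr":[0,0,0]}]'
python3 -m handwheel '[{"delta_pos":[0.01,-0.07,0],"dr":[0,0,0]},{"delta_pos":[0,0,0],"dr":[0,0,0]}]'
```

```text
t: 18.05
eef_pos: [0.6529, -0.0319, 0.0851]
ee_rot: [3.142, -0.0, 3.079]
force: [-0.6, -0.2, 0.2]
width: 0.0005
gripper_force: 0.3
t: 18.25
eef_pos: [0.6537, -0.0364, 0.0851]
ee_rot: [3.142, 0.0, 3.079]
force: [0.4, -0.4, 0.3]
width: 0.0006
gripper_force: 0.3
t: 18.45
eef_pos: [0.654, -0.0387, 0.0851]
ee_rot: [-3.142, 0.0, 3.078]
force: [0.6, -0.2, -0.5]
width: 0.0006
gripper_force: 0.1
t: 18.65
eef_pos: [0.6543, -0.0407, 0.0851]
ee_rot: [-3.142, 0.0, 3.078]
force: [0.9, 0.7, 0.5]
width: 0.0007
gripper_force: 0.1
```

```bash
python3 -m handwheel '[{"delta_pos":[0.01,-0.06,0],"dr":[0,0,0]},{"delta_pos":[0,0,0],"dr":[0,0,0]}]'
python3 -m handwheel '[{"delta_pos":[0.01,-0.06,0],"dr":[0,0,0]},{"delta_pos":[0,0,0],"dr":[0,0,0]}]'
python3 -m handwheel '[{"delta_pos":[0.01,-0.06,0],"dr":[0,0,0]},{"delta_pos":[0,0,0],"dr":[0,0,0]}]'
python3 - <<'E'
from h import *
a=snap('scene')
c=cv2.resize(a[150:250,230:330],None,fx=5,fy=5,interpolation=cv2.INTER_CUBIC)
cv2.imwrite('pics/g6.png',cv2.cvtColor(c,cv2.COLOR_RGB2BGR))
E
```

```text
t: 18.85
eef_pos: [0.6546, -0.0425, 0.0851]
ee_rot: [-3.142, 0.0, 3.078]
force: [-0.1, 1.0, 1.3]
width: 0.0005
gripper_force: 0.1
t: 19.05
eef_pos: [0.6548, -0.0443, 0.085]
ee_rot: [-3.142, 0.0, 3.078]
force: [-0.4, 1.3, -0.5]
width: 0.0006
gripper_force: 0.1
t: 19.25
eef_pos: [0.6552, -0.0461, 0.0851]
ee_rot: [-3.142, 0.0, 3.078]
force: [-1.0, 0.2, -0.3]
width: 0.0006
gripper_force: 0.2
```

View pics/g6.png

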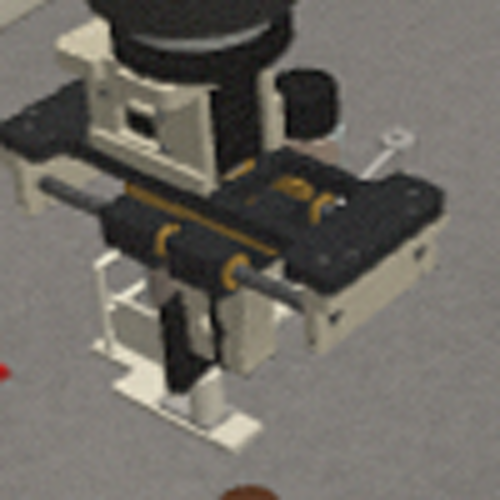

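The tab (crop (185,345)) is now next to the catch barrel at (207,395), with the fingers in front of it. Creeping on.

```bash
python3 -m handwheel '[{"delta_pos":[0.01,-0.06,0],"dr":[0,0,0]},{"delta_pos":[0,-0.04,0],"dr":[0,0,0]}]'
python3 -m handwheel '[{"delta_pos":[0.01,-0.06,0],"dr":[0,0,0]},{"delta_pos":[0,-0.03,0],"dr":[0,0,0]}]'
python3 -m handwheel '[{"delta_pos":[0.01,-0.06,0],"dr":[0,0,0]},{"delta_pos":[0,0,0],"dr":[0,0,0]}]'
python3 -m handwheel '[{"delta_pos":[0,-0.06,0],"dr":[0,0,0]},{"delta_pos":[0,0,0],"dr":[0,0,0]}]'
```

```text
t: 19.5
eef_pos: [0.6555, -0.0481, 0.0851]
ee_rot: [3.14, 0.0, 3.079]
force: [-1.0, 9.0, 0.3]
width: 0.0005
gripper_force: 4.2
t: 19.7
eef_pos: [0.6558, -0.0503, 0.085]
ee_rot: [3.14, 0.0, 3.079]
force: [-0.6, 7.6, 1.3]
width: 0.0007
gripper_force: 3.4
t: 19.9
eef_pos: [0.6561, -0.053, 0.0851]
ee_rot: [3.141, 0.0, 3.079]
force: [0.7, 2.1, 0.2]
width: 0.0003
gripper_force: 0.9
t: 20.1
eef_pos: [0.6562, -0.0554, 0.0851]
ee_rot: [-3.141, 0.0, 3.079]
force: [1.0, 2.4, -0.1]
width: 0.0006
gripper_force: 0.6
```

The ball's bump peaked at 9 N and has fallen off. I'll carry on gently to the rubber stop.

```bash
python3 -m handwheel '[{"delta_pos":[0,-0.05,0],"dr":[0,0,0]},{"delta_pos":[0,0,0],"dr":[0,0,0]}]'
python3 -m handwheel '[{"delta_pos":[0,-0.05,0],"dr":[0,0,0]},{"delta_pos":[0,0,0],"dr":[0,0,0]}]'
```

```text
t: 20.3
eef_pos: [0.6561, -0.0572, 0.0851]
ee_rot: [-3.141, 0.0, 3.078]
force: [0.3, 0.6, 0.1]
width: 0.0006
gripper_force: 0.2
t: 20.5
eef_pos: [0.6559, -0.0586, 0.0851]
ee_rot: [-3.141, -0.0, 3.078]
force: [0.1, 0.0, 0.3]
width: 0.0005
gripper_force: 0.1
```

```bash
python3 -m handwheel '[{"delta_pos":[0,-0.04,0],"dr":[0,0,0]},{"delta_pos":[0,0,0],"dr":[0,0,0]}]'
```

```text
t: 20.7
eef_pos: [0.6559, -0.0596, 0.0851]
ee_rot: [-3.141, -0.0, 3.078]
force: [0.7, 0.8, 0.9]
width: 0.0008
gripper_force: 0.4
```

```bash
python3 -m handwheel '[{"delta_pos":[0,-0.04,0],"dr":[0,0,0]},{"delta_pos":[0,0,0],"dr":[0,0,0]}]'
python3 -m handwheel '[{"delta_pos":[0,-0.03,0],"dr":[0,0,0]},{"delta_pos":[0,0,0],"dr":[0,0,0]}]'
```

```text
t: 20.9
eef_pos: [0.656, -0.0605, 0.0851]
ee_rot: [3.141, 0.0, 3.079]
force: [0.1, 2.3, -0.9]
width: 0.0005
gripper_force: 1.1
t: 21.1
eef_pos: [0.6561, -0.0611, 0.0851]
ee_rot: [3.141, 0.0, 3.079]
force: [0.6, 5.0, 0.2]
width: 0.0004
gripper_force: 2.3
```

```bash
python3 -m handwheel '[{"delta_pos":[0,-0.02,0],"dr":[0,0,0]},{"delta_pos":[0,0,0],"dr":[0,0,0]}]'
```

```text
t: 21.3
eef_pos: [0.6561, -0.0615, 0.085]
ee_rot: [3.141, 0.0, 3.079]
force: [0.2, 6.2, 0.2]
width: 0.0007
gripper_force: 3.0
```

The force is climbing at roughly 5 N/mm, about 14 mm past the ball, so this is the rubber stop and the bar is home. I'll back off and look.

```bash
python3 -m handwheel '[{"delta_pos":[0,0.2,0],"dr":[0,0,0]},{"delta_pos":[0,0.8,0],"dr":[0,0,0]},{"delta_pos":[0,1,0],"dr":[0,0,0]},{"delta_pos":[0,1,1],"dr":[0,0,0]},{"delta_pos":[0,1,1],"dr":[0,0,0]},{"delta_pos":[0,1,1],"dr":[0,0,0]},{"delta_pos":[0,1,1],"dr":[0,0,0]},{"delta_pos":[0,1,1],"dr":[0,0,0]},{"delta_pos":[0,0,0],"dr":[0,0,0]},{"delta_pos":[0,0,0],"dr":[0,0,0]}]'
python3 - <<'E'
from h import *
a=snap('scene');b=snap('top')
c=cv2.resize(a[150:250,235:325],None,fx=4.4,fy=4.4,interpolation=cv2.INTER_CUBIC)
d=cv2.resize(b[145:245,310:400],None,fx=4.4,fy=4.4,interpolation=cv2.INTER_CUBIC)
cv2.imwrite('pics/g7.png',cv2.cvtColor(np.hstack([c,d]),cv2.COLOR_RGB2BGR))
E
```

```text
t: 22.3
eef_pos: [0.6558, 0.1485, 0.2355]
ee_rot: [3.141, 0.001, 3.08]
force: [-0.5, -1.2, -0.5]
width: 0.0002
gripper_force: 0.0
```

View pics/g7.png

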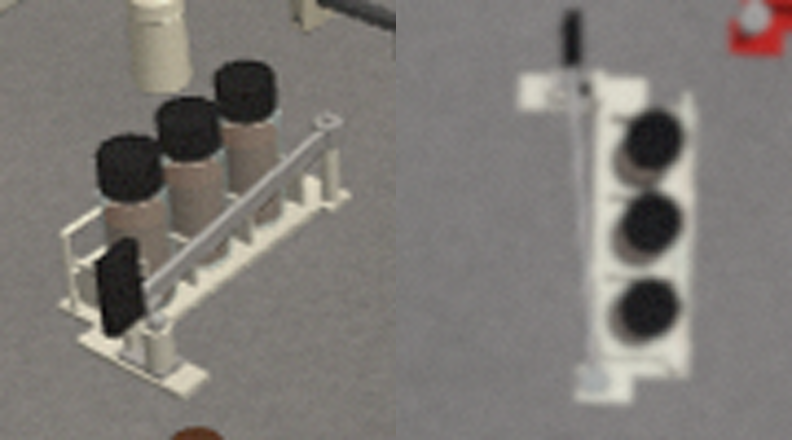

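The bar is shut over the catch (tab at left crop (120,288)), the three jars stand upright behind it, and the arm is clear.

```bash
python3 -c "from station import job_done;print(job_done())"
```

```text
the job is handed in; nothing more can be done
None
```

The job is handed in at about 22 s: the jar stands upright in the empty bay, back against the rear rails, and the keeper bar is shut past its ball catch onto the rubber stop, with no handle force reading above about 9 N.

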